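# Press the retaining clip into the spool shaft groove

## Robot

A 6-joint arm with a two-finger parallel gripper is mounted at the origin on the work surface. World frame = base frame: x ahead of the robot, y to its left, z up, the work surface at z = 0. Lengths are in m, angles in degrees, forces in N, time in s.
With the tool pointing down it reaches from about 0.325 to 0.775 m from the base axis. Payload 5.5 kg.
Tool frame: the origin (TCP) lies at the very end of the fingers, on their centre line; the grasp point (between the pads) lies 19 mm behind it; z points along the fingers, y is the line along which they close (so a half turn about z gives the same grasp; the last joint's range is limited). The gripper opens to 88 mm and grips with 3 to 60 N. Pads are 20 mm wide; open, the fingers measure 115 mm over their backs; the gripper's body (75 mm by 178 mm) begins 61 mm behind the grasp point.
Start: joints at [-74.181, 5.22, 70.514, -0, 104.267, -3.249], TCP at [0.196, -0.567, 0.223] pointing down, gripper open.
Joint ranges: [-164.24, 164.24], [-49.07, 125.15], [9.68, 141.18], [-86.29, 266.29], [3.28, 154.24], [-151.56, 151.56]. Speed limits (degrees/s): [147.25, 147.25, 172.46, 180, 180, 180].

## Interface

Orientations are given as a 3x3 rotation matrix whose columns are the frame's x, y, z axes.
In Python, from bench import observe, optics, env gives the robot as it stands. The module is installed in compiled form; this text tells all that it offers.
- The arm moves only by the tool jog_arm, never from a script. Its argument "plan" is a list that holds one entry, the list of rows, each a list of 7 numbers: the turn, a rotation vector about the tool's x, y, z scaled (see below), then the shift along the tool's x, y, z scaled (see below), then the closure, from 0 (fully open) to 1 (shut). In form: [[[rx, ry, rz, x, y, z, fingers], ...]]. A call has exactly 5 rows; each row shifts and turns the commanded pose from where the row before left it, along the tool's axes as they then stand; what a row does not reach is not made up. The controller multiplies each number of a shift by 0.2 m and each number of a turn by 90 degrees. A row lasts 1/8 s, in which the tool goes at most 62.5 mm and 10.7 degrees, less where a joint would pass 70% of its speed; a pose out of reach is approached as far as the arm can. A call with a number of a shift or a turn outside -1 to 1 is refused whole. A call with a gripper value outside its range is refused whole. The fingers move at their own pace and stop on an object; "force" is the grip in N (left out, the last holds). Time passes only in rows, so rows that do not move let the fingers close, or fill a call up. It gives the time, the measured TCP pose, the force, the opening and the grip force at its end, in the units of the state.
- observe(): the state, without advancing time (a new reading comes with each control period).
- optics.read_camera(name): name is "side" or "top"; returns (picture, depth): 420x560x3 uint8, blue, green, red; 420x560 float32, m along the optical axis (not along the pixel's ray), 0 where there is no reading.
- optics.camera_info(name): a dict with "vfov" (degrees; the focal length in pixels is half the picture's height over the tangent of half this angle, whatever the lens; pixels are square), "cx", "cy" (the principal point, pixels), "k1" (the pictures are not rectified: a ray, as slopes to the right and down, at radius r is drawn at 1 + k1 r^2 times it, then the intrinsics apply), "position" and "attitude" of the camera in the world. Camera axes: x right, y down, z forward; pixel columns grow to the right and rows downward; lengths in m; the calibration is good to about 2 mm. A picture is of the moment at which its call begins. camera_info takes no time and is no camera call.
- env.hand_in(): hands the job in; it is judged then, once.
The state is a dict: "time": time; "joint_pos": joint angles; "dq": joint speeds; "joint_efforts": joint torques, N m; "tcp_pos": TCP position; "tool_rot": TCP orientation; "contact_force": force on the tool from outside, world axes, zero at the start; "wrist_torque": the same for the moment, N m; "width": finger opening in m; "gripper_force": force on a finger pad.
Only numpy, scipy, OpenCV 4.12 (cv2) and the standard library are available. Lean on these libraries where they do the work, as an engineer would, in place of code of your own. Each camera call takes 0.05 s, during which the arm holds its last target. There are 200 camera calls.

## Task

Take the larger spring clip, the one with the tall tab, out of its slotted block and press it straight down over the shaft clamped in the service stand, so that it snaps into the shaft's groove and sits fully home there, tab up; then let go of it. Nobody has measured how far the shaft sticks out, so feel for the groove with light pressure and never press the clip or the stand harder than about 20 N, which would spoil them. Leave everything else where it lies.

Things in the scene. Friction and masses are not known exactly. Their poses are not given: they have to be found in the camera images.
- clip: The larger open spring clip, plain steel, about 30 g, 5 mm thick along its x, alike under a half turn about z. Origin: centre of the round seat between its jaws (on the shaft's axis when home); z up to the tab. Bow: 25 mm along y, 7 to 12 mm above the origin. Starts mouth down, standing loosely in a slot. It is home when the bow lands on the groove's 14 mm neck.
- clip_tab (a point): Middle of the clip's tab, where to grip it: 26 mm above the clip's origin, with the clip's axes. The tab is 12 mm along y, 8 mm along x and reaches from 12 to 40 mm above the clip's origin.
- clip_mouth (a point): Mouth of the clip, level with its flared jaw tips (30 mm over all along y), 16.4 mm below the clip's origin. Touched down lightly on the 20 mm shaft, the origin stays about 16 mm above the shaft's axis, in the groove about 11 mm. There 6 to 12 N of pressing brings it to 7 mm, where the jaws snap and pull it down until the bow lands. On the 20 mm shaft they cannot pass.
- stand: Fixed service stand. Origin on the table below the clamp's centre; x level along the clamped shaft to its free end, z up. Clamp 50 mm along x, 52 mm along y, top 72 mm above the table; foot 90 x 80 mm, 12 mm high. The oiled steel shaft, 20 mm thick, axis 60 mm above the table, has one groove, 7.5 mm wide along x with a round 14 mm neck, its middle 18 mm from the free end.
- clamp_face (a point): Where the shaft's axis leaves the clamp: x = 25 mm, z = 60 mm on the stand, with the stand's axes. How far the shaft sticks out varies unmeasured: the groove's middle lies anywhere from 32 to 58 mm out from here. The shaft is held fast and cannot move.
- search_start (a point): Point on the shaft's axis 32 mm out from the clamp's face, with the stand's axes. The groove's middle lies 0 to 26 mm further out along x from here. It does not mark the groove itself.
- block: Fixed plain wooden block, 95 mm along its x, 54 mm along y, 22 mm high, origin on the table under its centre. Two slots, 7 mm along x, 37 mm along y and 16 mm deep, at x = -23 and +23 mm; the two clips stand in them, either way round, their own x along the block's x.
- small_clip: A smaller steel clip of another size (17 mm wide, stands 36 mm high from its underside, where its origin is) in the other slot; leave it.
- side_plate: Green reel side plate, a disc 72 mm across and 11 mm high with a lug, origin under its centre; leave it.
- spare_shaft: Loose thin stainless shaft, 90 mm long along its x, 14 mm high, lying on the counter; leave it.
- drag_knob0: Black drag knob, 32 mm across, 18 mm high, origin under its centre; leave it.
- drag_knob1: Black drag knob like the first; leave it.
- drag_knob2: Black drag knob like the first; leave it.
- cork_grip: Cork handle grip lying down, 70 mm long along its x, 26 mm thick; leave it.
- reel_foot: Nickel reel foot, 76 x 20 mm, 14 mm high, long along its x; leave it.
Not all that is in view belongs to the job. Leave any purple look-alike of the stand alone.

How it is judged:
By the outcome, as a careful person would: the job done as asked, in the order asked, and still so for the second after the job is handed in, with the robot touching nothing.
It also fails if it takes over 45 s, if anything falls off the work surface, if the arm or the gripper's body presses on something with over 40 N, if the wrist force passes 120 N, or if a joint passes its speed limit or range.

## Working session

There is one attempt and no reset: what is moved stays moved. The work goes in short steps, Python scripts to look and compute and a tool call to move; the robot and the scene stay as the last step left them, time stands still between calls to the robot, and variables do not carry over. Pictures are saved under pics/ and viewed, at most 10 in all, crops included, and the job is handed in when it is done.

Besides the shell and the picture viewer there is one more tool, called after ">>>" as name(argument=value, ...) on one line, values as JSON. jog_arm: Moves the arm, as the interface text tells. Shifts and turns lie within -1 to 1; 1 stands for 0.2 m of shift or 90 degrees of turn. Its arguments: {"type":"object","properties":{"plan":{"type":"array","items":{"type":"array","items":{"type":"array","items":{"type":"number"}}}},"force":{"type":"number"}},"required":["plan"]}

```bash
mkdir -p pics; cat > h.py <<'E'
import numpy as np, cv2
from bench import observe, optics, env
def cam(n):
    c=optics.camera_info(n); f=210/np.tan(np.radians(c["vfov"])/2)
    K=np.array([[f,0,c["cx"]],[0,f,c["cy"]],[0,0,1.]])
    return K,np.array([c["k1"],0,0,0.]),np.array(c["position"]),np.array(c["attitude"])
def rays(n,px):
    K,D,p,R=cam(n)
    u=cv2.undistortPoints(np.array(px,float).reshape(-1,1,2),K,D).reshape(-1,2)
    return p,(R@np.c_[u,np.ones(len(u))].T).T
def onplane(n,px,z):
    p,d=rays(n,px); return p+d*((z-p[2])/d[:,2])[:,None]
def pts(n,depth):
    h,w=depth.shape; g=np.dstack(np.meshgrid(np.arange(w),np.arange(h))).reshape(-1,2)
    p,d=rays(n,g); return (p+d*depth.reshape(-1,1)).reshape(h,w,3)
def snap(n,tag):
    im,d=optics.read_camera(n); cv2.imwrite(f"pics/{tag}.png",im); np.savez(f"pics/{tag}.npz",im=im,d=d); return im,d
E
python3 - <<'E'
from h import *
for n in("top","side"):
    snap(n,n+"0"); print(n,optics.camera_info(n))
s=observe(); print({k:np.round(v,3).tolist() for k,v in s.items()})
E
```

```text
top {'vfov': 56.7626392811165, 'cx': 275.54846673921014, 'cy': 206.94666115156858, 'k1': -0.06933784455335983, 'position': array([ 0.49577706, -0.07748491,  0.84626081]), 'attitude': array([[-0.01404173, -0.99621393,  0.08579409],
       [-0.99972046,  0.01561969,  0.01774887],
       [-0.01902175, -0.08552088, -0.99615478]])}
side {'vfov': 49.20015420894458, 'cx': 280.767473889854, 'cy': 215.79859133507617, 'k1': -0.019428320945368997, 'position': array([0.27657741, 0.50865326, 0.65369368]), 'attitude': array([[-0.89514614, -0.31455911,  0.31585749],
       [-0.4454528 ,  0.60436256, -0.66054349],
       [ 0.01688753, -0.73198256, -0.68111404]])}
{'time': 0.1, 'joint_pos': [-74.181, 5.26, 70.573, -0.001, 104.267, -3.25], 'dq': [-0.017, -0.116, -0.079, 0.024, 0.023, -0.037], 'joint_efforts': [0.004, -44.786, -40.757, 0.07, 0.028, -0.0], 'tcp_pos': [0.196, -0.567, 0.222], 'tool_rot': [[0.945, 0.327, -0.0], [0.327, -0.945, 0.002], [0.0, -0.002, -1.0]], 'contact_force': [1.115, 1.363, 0.303], 'wrist_torque': [0.036, 0.022, -0.016], 'gripper_force': 0.0, 'width': 0.088}
```

View pics/top0.png

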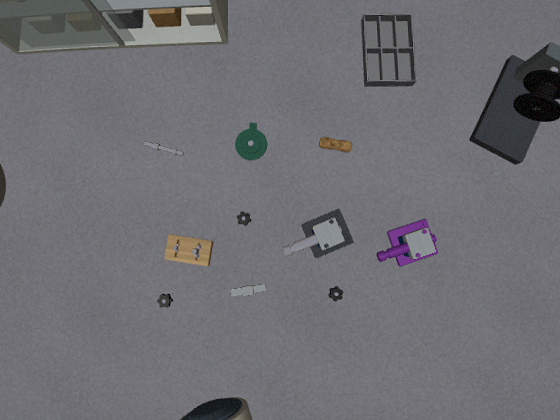

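View pics/side0.png

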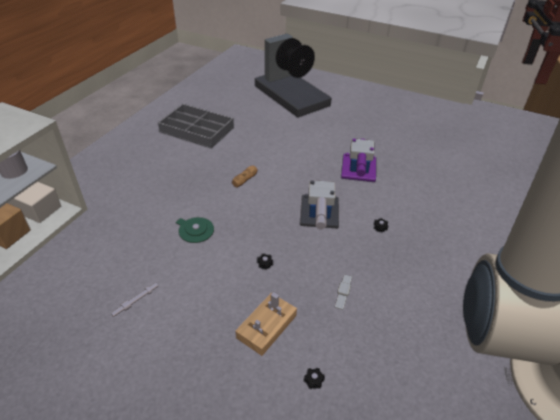

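The top view shows the block at about (188,250) with two clips, the grey stand at (327,233) with its shaft running left to (287,250), and the purple look-alike at (412,243). In the side view the taller clip stands at (275,300), and the stand is at (321,200). Next I'll zoom in and measure.

```bash
python3 - <<'E'
from h import *
t=np.load("pics/top0.npz"); s=np.load("pics/side0.npz")
f=lambda im,x,y,w,h:cv2.resize(im[y:y+h,x:x+w],(400,300),interpolation=cv2.INTER_CUBIC)
m=np.vstack([np.hstack([f(t["im"],155,225,64,48),f(t["im"],276,200,80,60)]),np.hstack([f(s["im"],227,284,88,66),f(s["im"],290,172,64,48)])])
cv2.imwrite("pics/crop1.png",m)
for n,z in(("top",t),("side",s)):
    P=pts(n,z["d"]); im=z["im"]
    hsv=cv2.cvtColor(im,cv2.COLOR_BGR2HSV)
    # block top: wood coloured, 
    box=((155,220,222,275) if n=="top" else (232,290,303,352))
    x0,y0,x1,y1=box
    H=hsv[y0:y1,x0:x1];Q=P[y0:y1,x0:x1].reshape(-1,3)
    wood=((H[...,0]<25)&(H[...,1]>80)).ravel()
    top=wood&(abs(Q[:,2]-.022)<.005)
    r=cv2.minAreaRect(Q[top][:,:2].astype(np.float32)*1000); print(n,"block",r,np.median(Q[top],0),top.sum())
    hi=(~wood)&(Q[:,2]>.03)&(Q[:,2]<.09)
    for q in Q[hi][np.argsort(Q[hi][:,2])][-60:]: pass
    A=Q[hi]; c,l,ctr=None,None,None
    if len(A)>5:
        _,l,ctr=cv2.kmeans(A[:,:2].astype(np.float32),2,None,(3,50,1e-6),5,0)
        for k in(0,1): B=A[l.ravel()==k]; print(" clip",ctr[k],B[:,2].max(),len(B),B.min(0).round(4),B.max(0).round(4))
    # stand
    box=((276,200,360,262) if n=="top" else (295,172,345,232))
    x0,y0,x1,y1=box;Q=P[y0:y1,x0:x1].reshape(-1,3)
    c=Q[abs(Q[:,2]-.072)<.004]; print(" clamp top",len(c),np.median(c,0) if len(c) else 0, cv2.minAreaRect(c[:,:2].astype(np.float32)*1000) if len(c)>4 else 0)
    c=Q[abs(Q[:,2]-.012)<.004]; print(" foot",len(c),cv2.minAreaRect(c[:,:2].astype(np.float32)*1000))
E
```

```text
top block ((478.71923828125, 126.0543441772461), (94.48907470703125, 53.32185745239258), 80.31343078613281) [0.47799128 0.12709888 0.02077137] 926
 clip [0.4836023  0.14710444] 0.044045577465468555 16 [0.4803 0.1445 0.0321] [0.4868 0.1503 0.044 ]
 clip [0.47652587 0.10278372] 0.06212306366520015 53 [0.4654 0.0986 0.0303] [0.4883 0.1074 0.0621]
 clamp top 743 [ 0.5048821  -0.16329695  0.07077185] ((496.179931640625, -135.46392822265625), (51.64710998535156, 121.15010070800781), 21.782880783081055)
 foot 752 ((510.8852844238281, -172.64651489257812), (79.94960021972656, 90.04533386230469), 21.850515365600586)
side block ((479.6509704589844, 129.03836059570312), (96.0886459350586, 54.0311393737793), 79.59522247314453) [0.476765   0.13485786 0.0219824 ] 1347
 clip [0.48489833 0.15170084] 0.0439870497605227 40 [0.481  0.1472 0.0303] [0.4899 0.1544 0.044 ]
 clip [0.4764204  0.10692625] 0.06350306774741854 139 [0.466  0.101  0.0303] [0.4896 0.1103 0.0635]
 clamp top 552 [ 0.50258105 -0.15543217  0.07168357] ((497.9656677246094, -133.10118103027344), (51.06144714355469, 121.20938110351562), 21.324785232543945)
 foot 545 ((525.2415771484375, -213.34669494628906), (85.76337432861328, 187.09449768066406), 16.532636642456055)
```

View pics/crop1.png

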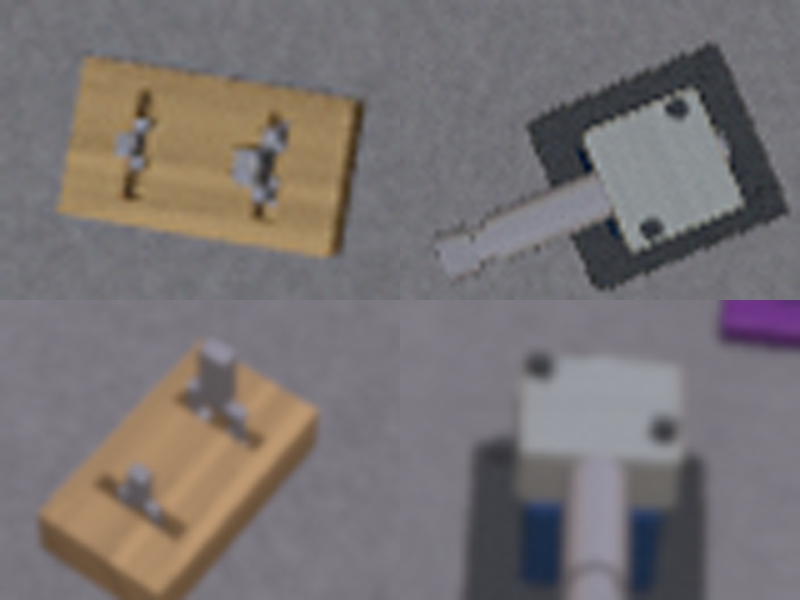

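Top left shows the block with the tall clip at about (193,252) in full-image pixels. Top right shows the clamp and a shaft whose groove is visible near (292,249), with the free end at (284,252). I'll do one more measurement, of the tab centre, the shaft line and the groove.

```bash
python3 - <<'E'
from h import *
for n in("top","side"):
    z=np.load(f"pics/{n}0.npz");P=pts(n,z["d"]);Q=P.reshape(-1,3)
    a=np.array([.4764,.1048]);B=Q[(np.hypot(*(Q[:,:2]-a).T)<.015)&(Q[:,2]>.056)&(Q[:,2]<.07)]
    print(n,"tab",len(B),np.median(B,0).round(4),((B.min(0)+B.max(0))/2).round(4))
    # shaft in stand frame guess
    o=np.array([.5105,-.1675]);d=np.array([-np.sin(np.radians(21.7)),np.cos(np.radians(21.7))]);e=np.array([-d[1],d[0]])
    r=Q[:,:2]-o;s=r@d;w=r@e
    m=(s>.03)&(s<.11)&(abs(w)<.016)&(Q[:,2]>.055)&(Q[:,2]<.085)
    S=Q[m];s=s[m];w=w[m]
    for lo in np.arange(.03,.106,.004):
        k=(s>=lo)&(s<lo+.004)
        if k.sum()>2: print(f"{lo*1e3:.0f} n{k.sum()} z95 {np.percentile(S[k,2],90)*1e3:.1f} w {w[k].min()*1e3:.1f} {w[k].max()*1e3:.1f} mid {np.mean(w[k])*1e3:.1f}")
# finer: image-space profile of top along shaft for groove
z=np.load("pics/top0.npz");g=cv2.cvtColor(z["im"],cv2.COLOR_BGR2GRAY)
K,D,p,R=cam("top")
for t in np.arange(.06,.108,.0015):
    X=np.r_[o+d*t,.07]; u=cv2.projectPoints(((R.T@(X-p))[None]),np.zeros(3),np.zeros(3),K,D)[0].ravel()
    print(f"{t*1e3:.1f}:{cv2.getRectSubPix(g,(1,1),tuple(u.tolist()))[0,0]}@{u.round(1)}",end=" ")
E
```

```text
top tab 26 [0.4765 0.1032 0.0601] [0.4764 0.103  0.06  ]
30 n21 z95 70.8 w -7.8 9.9 mid 0.9
34 n19 z95 69.3 w -8.5 11.2 mid 1.2
38 n20 z95 69.6 w -8.3 10.7 mid 1.1
42 n20 z95 69.1 w -8.0 11.0 mid 1.5
46 n20 z95 69.7 w -7.7 11.4 mid 1.7
50 n19 z95 68.6 w -8.4 10.4 mid 1.1
54 n20 z95 69.3 w -8.1 10.9 mid 1.7
58 n21 z95 70.2 w -8.5 11.2 mid 0.5
62 n19 z95 70.2 w -8.3 10.4 mid 1.1
66 n21 z95 70.7 w -8.0 10.6 mid 1.1
70 n19 z95 68.9 w -6.9 11.0 mid 1.9
74 n14 z95 66.9 w -4.8 7.6 mid 1.4
78 n13 z95 65.5 w -5.5 7.9 mid 1.3
82 n21 z95 69.5 w -7.8 11.0 mid 1.2
86 n20 z95 68.8 w -8.6 11.1 mid 1.3
90 n20 z95 68.9 w -8.2 10.6 mid 1.4
94 n9 z95 69.4 w -7.2 9.7 mid 1.0
side tab 46 [0.4771 0.1068 0.0617] [0.4774 0.1057 0.0599]
30 n13 z95 71.7 w -10.1 7.3 mid -0.7
34 n16 z95 71.2 w -10.0 7.5 mid -1.6
38 n13 z95 71.2 w -9.9 7.5 mid -1.4
42 n14 z95 70.4 w -9.8 5.4 mid -1.4
46 n13 z95 70.9 w -9.7 7.6 mid 0.4
50 n15 z95 70.5 w -9.7 7.6 mid -2.2
54 n13 z95 70.8 w -9.5 7.7 mid -1.1
58 n15 z95 70.8 w -9.4 7.7 mid -0.5
62 n11 z95 70.6 w -9.4 5.6 mid -2.2
66 n16 z95 69.8 w -9.3 7.8 mid -0.6
70 n21 z95 70.4 w
[... 278 characters left out ...]
44.1] 63.0:136@[298.9 244.4] 64.5:135@[298.2 244.7] 66.0:135@[297.5 245. ] 67.5:136@[296.8 245.3] 69.0:135@[296.1 245.6] 70.5:135@[295.4 245.8] 72.0:135@[294.7 246.1] 73.5:136@[294.  246.4] 75.0:136@[293.3 246.7] 76.5:135@[292.6 247. ] 78.0:136@[291.9 247.3] 79.5:137@[291.2 247.6] 81.0:127@[290.5 247.9] 82.5:125@[289.8 248.2] 84.0:135@[289.1 248.5] 85.5:133@[288.4 248.7] 87.0:131@[287.7 249. ] 88.5:131@[287.  249.3] 90.0:133@[286.3 249.6] 91.5:132@[285.6 249.9] 93.0:132@[284.9 250.2] 94.5:135@[284.2 250.5] 96.0:121@[283.5 250.8] 97.5:108@[282.8 251.1] 99.0:118@[282.1 251.4] 100.5:117@[281.4 251.6] 102.0:117@[280.8 251.9] 103.5:118@[280.1 252.2] 105.0:116@[279.4 252.5] 106.5:116@[278.7 252.8]
```

```bash
cat >> h.py <<'E'
from scipy.spatial.transform import Rotation as Ro
def down(yaw):
    a=np.radians(yaw); y=np.array([np.cos(a),np.sin(a),0]); z=np.array([0,0,-1.]); return np.c_[np.cross(y,z),y,z]
def go(t,yaw,N,show=5):
    s=observe(); p=np.array(s["tcp_pos"]);R=np.array(s["tool_rot"])
    rv=Ro.from_matrix(R.T@down(yaw)).as_rotvec()/N; st=(np.array(t)-p)/N
    print("at",p.round(4),"t",s["time"],"F",np.round(s["contact_force"],2),"step mm",np.linalg.norm(st)*1e3,"deg",np.degrees(np.linalg.norm(rv)))
    for i in range(min(N,show)):
        print(np.r_[rv/(np.pi/2),R.T@st/.2].round(4).tolist()); R=R@Ro.from_rotvec(rv).as_matrix()
E
python3 -c "
from h import *
go([.477,.105,.14],-10,15,15)"
```

```text
at [ 0.1959 -0.5668  0.2216] t 0.1 F [1.12 1.36 0.3 ] step mm 48.85483549254715 deg 4.062114869826406
[-0.0001, -0.0, -0.0451, 0.1617, -0.181, 0.0275]
[-0.0001, -0.0, -0.0451, 0.1741, -0.1691, 0.0275]
[-0.0001, -0.0, -0.0451, 0.1857, -0.1563, 0.0275]
[-0.0001, -0.0, -0.0451, 0.1963, -0.1428, 0.0275]
[-0.0001, -0.0, -0.0451, 0.2059, -0.1285, 0.0274]
[-0.0001, -0.0, -0.0451, 0.2145, -0.1136, 0.0274]
[-0.0001, -0.0, -0.0451, 0.222, -0.0982, 0.0274]
[-0.0001, -0.0, -0.0451, 0.2284, -0.0822, 0.0273]
[-0.0001, -0.0, -0.0451, 0.2337, -0.0658, 0.0273]
[-0.0001, -0.0, -0.0451, 0.2377, -0.0491, 0.0273]
[-0.0001, -0.0, -0.0451, 0.2406, -0.0321, 0.0273]
[-0.0001, -0.0, -0.0451, 0.2423, -0.015, 0.0273]
[-0.0001, -0.0, -0.0451, 0.2427, 0.0022, 0.0272]
[-0.0001, -0.0, -0.0451, 0.242, 0.0194, 0.0272]
[-0.0001, -0.0, -0.0451, 0.24, 0.0365, 0.0272]
```

>>> jog_arm(plan=[[[0,0,-0.045,0.16,-0.18,0.0275,0.4],[0,0,-0.045,0.174,-0.169,0.0275,0.4],[0,0,-0.045,0.186,-0.156,0.0275,0.4],[0,0,-0.045,0.196,-0.143,0.0275,0.4],[0,0,-0.045,0.206,-0.1285,0.0275,0.4]]], force=30)

```text
time: 0.72
tcp_pos: [0.2899, -0.342, 0.1945]
tool_rot: [[0.772, 0.635, -0.0], [0.635, -0.772, 0.001], [0.0, -0.001, -1.0]]
contact_force: [1.0, -0.2, -0.4]
width: 0.053
gripper_force: 0.0
```

>>> jog_arm(plan=[[[0,0,-0.045,0.2145,-0.114,0.0275,0.4],[0,0,-0.045,0.222,-0.098,0.0275,0.4],[0,0,-0.045,0.228,-0.082,0.0275,0.4],[0,0,-0.045,0.234,-0.066,0.0275,0.4],[0,0,-0.045,0.238,-0.049,0.0275,0.4]]])

```text
time: 1.35
tcp_pos: [0.3838, -0.1182, 0.1671]
tool_rot: [[0.505, 0.863, -0.0], [0.863, -0.505, 0.0], [0.0, -0.0, -1.0]]
contact_force: [0.4, -0.7, -0.1]
width: 0.0531
gripper_force: 0.0
```

```bash
python3 -c "
from h import *
go([.477,.105,.12],-10,6)"
```

```text
at [ 0.3838 -0.1182  0.1671] t 1.35 F [ 0.39 -0.7  -0.12] step mm 41.06398346004118 deg 3.384720069190442
[-0.0, -0.0, -0.0376, 0.1997, -0.0268, 0.0393]
[-0.0, -0.0, -0.0376, 0.201, -0.015, 0.0393]
[-0.0, -0.0, -0.0376, 0.2015, -0.0031, 0.0393]
[-0.0, -0.0, -0.0376, 0.2013, 0.0088, 0.0393]
[-0.0, -0.0, -0.0376, 0.2005, 0.0207, 0.0393]
```

>>> jog_arm(plan=[[[0,0,-0.045,0.24,-0.032,0.047,0.4],[0,0,-0.045,0.241,-0.018,0.047,0.4],[0,0,-0.045,0.242,-0.003,0.047,0.4],[0,0,-0.045,0.241,0.012,0.047,0.4],[0,0,-0.045,0.24,0.026,0.047,0.4]]])

```text
time: 1.98
tcp_pos: [0.4728, 0.1065, 0.12]
tool_rot: [[0.174, 0.985, -0.0], [0.985, -0.174, -0.0], [-0.0, -0.0, -1.0]]
contact_force: [0.9, -0.8, 0.5]
width: 0.0527
gripper_force: 0.0
```

```bash
python3 - <<'E'
from h import *
s=observe();print(s["tcp_pos"],s["dq"])
ims=[snap(n,n+"1")[0] for n in("side","top")]
go([.477,.105,.039],-10,5)
for n in("side","top"):
    K,D,p,R=cam(n)
    for X in(s["tcp_pos"],[.477,.105,.0624]): print(n,cv2.projectPoints((R.T@(np.array(X)-p))[None],np.zeros(3),np.zeros(3),K,D)[0].ravel().round(1))
f=lambda im,x,y:cv2.resize(im[y:y+120,x:x+120],(400,400),interpolation=cv2.INTER_CUBIC)
cv2.imwrite("pics/c2.png",np.hstack([f(ims[0],215,230),f(ims[1],135,190)]))
E
```

```text
[0.47282839 0.10653204 0.11997489] [ 41.84457842  33.06049531 -20.15405869  -0.159694   -13.27017099
   9.52181014]
at [0.4723 0.1085 0.1184] t 2.075 F [-0.63 -0.56 -0.01] step mm 15.928314956880788 deg 0.05238357492732421
[-0.0005, -0.0, 0.0004, -0.0026, 0.0055, 0.0794]
[-0.0005, -0.0, 0.0004, -0.0026, 0.0055, 0.0794]
[-0.0005, -0.0, 0.0004, -0.0026, 0.0054, 0.0794]
[-0.0005, -0.0, 0.0004, -0.0026, 0.0054, 0.0794]
[-0.0005, -0.0, 0.0004, -0.0026, 0.0053, 0.0794]
side [277.1 272.8]
side [274.8 294.5]
top [184.9 253.8]
top [192.8 250.8]
```

View pics/c2.png

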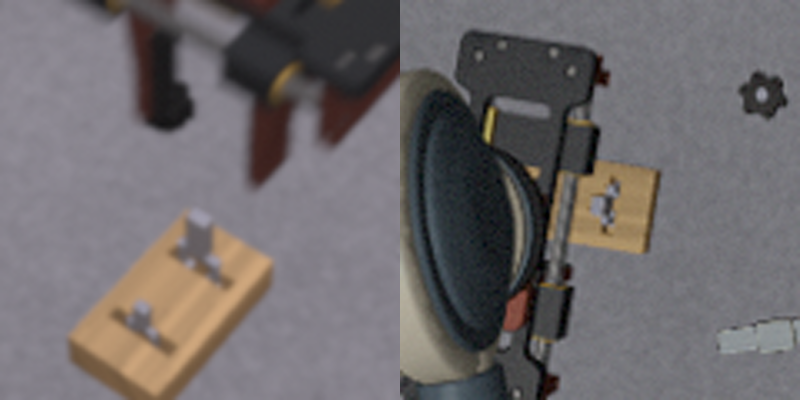

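The side view shows both fingertips, near (266,267) and (293,286), straddling the tall tab at (274,293). That agrees with the estimate, so I descend.

>>> jog_arm(plan=[[[0,0,0,-0.0026,0.0055,0.08,0.4],[0,0,0,-0.0026,0.0055,0.08,0.4],[0,0,0,-0.0026,0.0055,0.08,0.4],[0,0,0,-0.0026,0.0055,0.08,0.4],[0,0,0,-0.0026,0.0055,0.075,0.4]]])

```text
time: 2.7
tcp_pos: [0.4775, 0.101, 0.0404]
tool_rot: [[0.177, 0.984, -0.0], [0.984, -0.177, -0.0], [-0.0, -0.0, -1.0]]
contact_force: [0.6, -0.7, 0.5]
width: 0.0525
gripper_force: 0.0
```

```bash
python3 - <<'E'
from h import *
im,d=snap("side","side2")
go([.477,.105,.039],-10,5,1)
cv2.imwrite("pics/c3.png",cv2.resize(im[230:350,205:345],(700,600),interpolation=cv2.INTER_CUBIC))
E
```

```text
at [0.4765 0.1008 0.0382] t 2.75 F [-0.88 -0.75 -2.04] step mm 0.8547105792753027 deg 0.05890421907027622
[-0.0004, 0.0001, -0.0005, 0.0042, -0.0002, -0.0008]
```

View pics/c3.png

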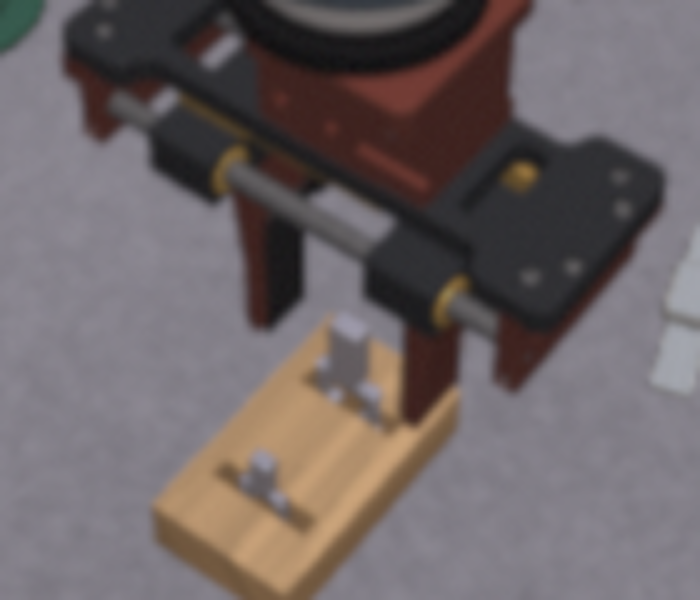

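The tab at (274,298) stands between the fingertips at (257,294) and (287,313), with the hand about 4 mm too far back. I shift it by that and close.

>>> jog_arm(plan=[[[0,0,0,0.02,0,-0.004,0.4],[0,0,0,0,0,0,1],[0,0,0,0,0,0,1],[0,0,0,0,0,0,1],[0,0,0,0,0,0,1]]], force=30)

```text
time: 3.38
tcp_pos: [0.4784, 0.1054, 0.0426]
tool_rot: [[0.177, 0.984, 0.0], [0.984, -0.177, 0.0], [0.0, 0.0, -1.0]]
contact_force: [0.0, 0.6, 1.0]
width: 0.016
gripper_force: 0.0
```

```bash
python3 - <<'E'
from h import *
s=observe();print(s["width"],s["gripper_force"]);go([.477,.105,.14],-10,5,1)
E
```

```text
0.01599478338565137 0.0
at [0.4784 0.1054 0.0426] t 3.375 F [0.04 0.58 0.97] step mm 19.476354493621542 deg 0.03642307072195934
[0.0, -0.0, -0.0004, -0.0006, -0.0013, -0.0974]
```

>>> jog_arm(plan=[[[0,0,0,0,0,0.02,0.8],[0,0,0,0,0,0,0.8],[0,0,0,0,0,0,1],[0,0,0,0,0,0,1],[0,0,0,0,0,0,1]]], force=35)

```text
time: 4.0
tcp_pos: [0.4784, 0.1053, 0.0385]
tool_rot: [[0.177, 0.984, 0.0], [0.984, -0.177, 0.0], [0.0, 0.0, -1.0]]
contact_force: [-0.3, -0.2, -0.3]
width: 0.0116
gripper_force: 35.0
```

Gripped (11.6 mm opening, 35 N). Next I lift it straight out.

>>> jog_arm(plan=[[[0,0,0,0,0,-0.05,1],[0,0,0,0,0,-0.1,1],[0,0,0,0,0,-0.13,1],[0,0,0,0,0,-0.13,1],[0,0,0,0,0,-0.1,1]]])

```text
time: 4.62
tcp_pos: [0.4789, 0.1054, 0.1434]
tool_rot: [[0.177, 0.984, 0.003], [0.984, -0.177, 0.0], [0.001, 0.003, -1.0]]
contact_force: [-0.8, -0.6, -0.7]
width: 0.0117
gripper_force: 35.0
```

```bash
python3 - <<'E'
from h import *
s=observe();print(s["width"],s["gripper_force"]);go([.4817,-.095,.125],21.7,5)
E
```

```text
0.011748232736644364 34.99869167804718
at [0.4789 0.1054 0.1434] t 4.625 F [-0.83 -0.65 -0.71] step mm 40.25904122534124 deg 6.376218508757076
[0.0004, -0.0, -0.0708, -0.1968, 0.0381, 0.0183]
[0.0004, -0.0, -0.0708, -0.1998, 0.016, 0.0183]
[0.0004, -0.0, -0.0708, -0.2004, -0.0063, 0.0183]
[0.0004, -0.0, -0.0708, -0.1984, -0.0285, 0.0183]
[0.0004, -0.0, -0.0708, -0.194, -0.0503, 0.0183]
```

>>> jog_arm(plan=[[[0,0,-0.071,-0.197,0.038,0.005,1],[0,0,-0.071,-0.2,0.016,0.005,1],[0,0,-0.071,-0.2,-0.006,0.005,1],[0,0,-0.071,-0.198,-0.0285,0.005,1],[0,0,-0.071,-0.194,-0.05,0.005,1]]])

```text
time: 5.25
tcp_pos: [0.4813, -0.0963, 0.1365]
tool_rot: [[-0.374, 0.927, 0.001], [0.927, 0.374, -0.0], [-0.001, 0.001, -1.0]]
contact_force: [0.6, 0.0, -0.3]
width: 0.0114
gripper_force: 35.0
```

>>> jog_arm(plan=[[[0,0,0,0,0,0,1],[0,0,0,0,0,0,1],[0,0,0,0,0,0.02,1],[0,0,0,0,0,0.02,1],[0,0,0,0,0,0,1]]])

```text
time: 5.88
tcp_pos: [0.481, -0.0943, 0.1268]
tool_rot: [[-0.372, 0.928, -0.001], [0.928, 0.372, 0.0], [0.001, -0.001, -1.0]]
contact_force: [0.4, 0.2, 0.8]
width: 0.0115
gripper_force: 35.0
```

```bash
python3 - <<'E'
from h import *
s=observe();print(s["width"],s["gripper_force"],s["wrist_torque"]);
ims=[snap(n,n+"3")[0] for n in("side","top")]
go([.4817,-.095,.115],21.7,5,1)
f=lambda im,x,y:cv2.resize(im[y:y+90,x:x+60],(400,600),interpolation=cv2.INTER_CUBIC)
cv2.imwrite("pics/c4.png",np.hstack([f(ims[0],290,150),f(ims[1],260,200)]))
E
```

```text
0.011549151153179203 34.99875605106354 [ 0.02694644 -0.09274004 -0.02374729]
at [ 0.4812 -0.0946  0.1273] t 5.975 F [-0.26 -0.38  0.26] step mm 2.4621743433857173 deg 0.019215329218339523
[-0.0, -0.0, 0.0002, -0.0005, 0.0004, 0.0123]
```

View pics/c4.png

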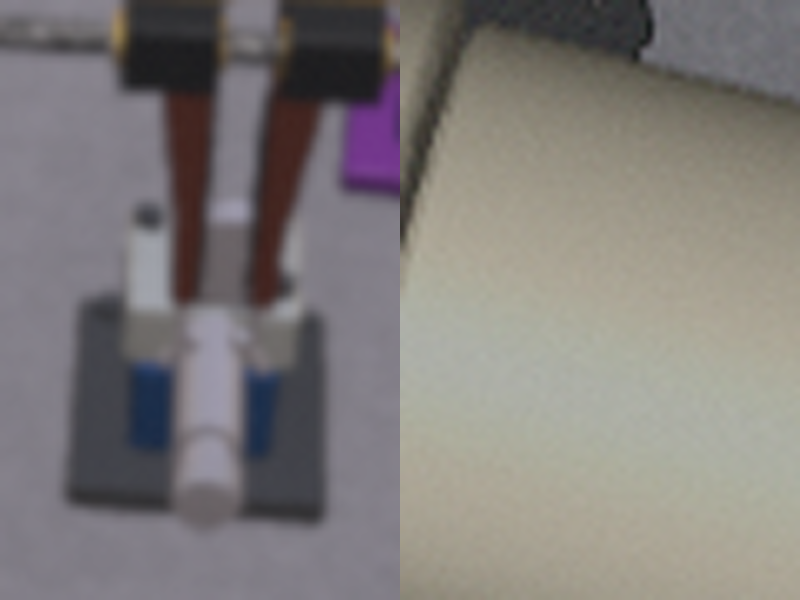

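The side view shows the clip held upright, tab at about (324,188), just above the shaft, with the groove ring at (321,215). The top view is hidden by the arm. I'll compare tab and shaft laterally in this one camera so that its calibration error cancels.

```bash
python3 - <<'E'
from h import *
z=np.load("pics/side3.npz");P=pts("side",z["d"])
o=np.array([.5105,-.1675]);d=np.array([-np.sin(np.radians(21.7)),np.cos(np.radians(21.7))]);e=np.array([-d[1],d[0]])
r=P[...,:2]-o;S=(r@d)*1e3;W=(r@e)*1e3;Z=P[...,2]*1e3
t=observe()["tcp_pos"][:2]-o;print("tcp s,w",t@d*1e3,t@e*1e3)
for y in(183,186,189,192,194,196,197,198,200,202,204,206,210,214,218,222,226):
    row=[(x,round(S[y,x]),round(W[y,x],1),round(Z[y,x])) for x in range(310,336,1) if Z[y,x]>45 and S[y,x]>40]
    if row: 
        w=[q[2] for q in row]; print(y,row[0],row[len(row)//2],row[-1],"mid %.1f"%((w[0]+w[-1])/2), "g",z["im"][y,312:336,1].tolist())
E
```

```text
tcp s,w 78.54415377294784 0.3083274188270903
183 (315, 69, np.float64(-16.0), 138) (324, 79, np.float64(-0.5), 147) (332, 90, np.float64(12.7), 157) mid -1.7 g [71, 81, 104, 99, 68, 44, 39, 38, 58, 97, 116, 121, 121, 122, 114, 87, 54, 39, 37, 39, 59, 100, 127, 130]
186 (315, 85, np.float64(-16.0), 144) (324, 81, np.float64(-0.1), 142) (332, 90, np.float64(13.3), 150) mid -1.3 g [160, 159, 149, 113, 65, 40, 38, 39, 56, 85, 96, 99, 100, 98, 91, 67, 43, 35, 38, 48, 89, 135, 146, 136]
189 (315, 88, np.float64(-15.6), 139) (323, 80, np.float64(-1.3), 134) (331, 91, np.float64(12.1), 144) mid -1.8 g [161, 160, 150, 109, 61, 38, 37, 44, 65, 87, 97, 98, 98, 96, 86, 61, 42, 36, 39, 64, 111, 143, 145, 134]
192 (315, 89, np.float64(-15.2), 134) (323, 83, np.float64(-0.9), 130) (331, 91, np.float64(12.7), 137) mid -1.2 g [162, 162, 151, 108, 60, 40, 37, 49, 77, 94, 97, 98, 97, 93, 74, 52, 40, 37, 37, 45, 61, 84, 112, 124]
194 (315, 89, np.float64(-14.9), 129) (323, 80, np.float64(-0.3), 122) (331, 90, np.float64(13.2), 132) mid -0.9 g [163, 162, 153, 115, 67, 44, 48, 62, 82, 92, 96, 97, 97, 94, 
[... 2012 characters left out ...]
7, 130, 134, 136, 124, 89, 56, 46, 48, 52, 61, 66, 66, 66, 66]
218 (316, 83, np.float64(-8.9), 66) (321, 88, np.float64(0.2), 70) (325, 74, np.float64(8.5), 59) mid -0.2 g [62, 62, 64, 77, 96, 118, 139, 146, 147, 148, 148, 145, 129, 106, 78, 58, 53, 54, 61, 65, 66, 66, 66, 66]
222 (315, 88, np.float64(-10.2), 60) (320, 97, np.float64(-1.4), 69) (325, 91, np.float64(8.2), 64) mid -1.0 g [67, 67, 69, 80, 109, 123, 124, 121, 120, 121, 127, 131, 130, 120, 92, 74, 68, 68, 69, 68, 68, 68, 67, 68]
226 (316, 97, np.float64(-8.0), 58) (321, 96, np.float64(1.3), 58) (325, 95, np.float64(8.8), 58) mid 0.4 g [73, 73, 72, 80, 93, 97, 97, 97, 97, 97, 98, 98, 97, 87, 69, 56, 52, 50, 51, 50, 51, 51, 51, 51]
```

The jaw tips and the shaft agree laterally to about 0.3 mm. I descend to just above touch height: about 92 mm TCP on the shaft, or 87 mm in the groove.

>>> jog_arm(plan=[[[0,0,0,0,0,0.04,1],[0,0,0,0,0,0.05,1],[0,0,0,0,0,0.04,1],[0,0,0,0,0,0.02,1],[0,0,0,0,0,0,1]]])

```text
time: 6.6
tcp_pos: [0.481, -0.095, 0.097]
tool_rot: [[-0.371, 0.929, -0.001], [0.929, 0.371, 0.0], [0.0, -0.001, -1.0]]
contact_force: [0.3, 0.1, 0.2]
width: 0.0116
gripper_force: 35.0
```

>>> jog_arm(plan=[[[0,0,0,0,0,0.005,1],[0,0,0,0,0,0.005,1],[0,0,0,0,0,0.005,1],[0,0,0,0,0,0.0025,1],[0,0,0,0,0,0,1]]])

```text
time: 7.22
tcp_pos: [0.4812, -0.095, 0.0939]
tool_rot: [[-0.371, 0.929, -0.0], [0.929, 0.371, -0.0], [0.0, -0.0, -1.0]]
contact_force: [0.1, 0.0, -0.3]
width: 0.0116
gripper_force: 35.0
```

>>> jog_arm(plan=[[[0,0,0,0,0,0.005,1],[0,0,0,0,0,0.005,1],[0,0,0,0,0,0,1],[0,0,0,0,0,0,1],[0,0,0,0,0,0,1]]])

```text
time: 7.85
tcp_pos: [0.4812, -0.0948, 0.0918]
tool_rot: [[-0.371, 0.929, -0.0], [0.929, 0.371, 0.0], [0.0, -0.0, -1.0]]
contact_force: [-0.7, 1.2, -0.9]
width: 0.0114
gripper_force: 35.0
```

>>> jog_arm(plan=[[[0,0,0,0,0,0.005,1],[0,0,0,0,0,0,1],[0,0,0,0,0,0.005,1],[0,0,0,0,0,0,1],[0,0,0,0,0,0,1]]])

```text
time: 8.48
tcp_pos: [0.4811, -0.0948, 0.0898]
tool_rot: [[-0.371, 0.929, -0.0], [0.929, 0.371, 0.0], [0.0, -0.0, -1.0]]
contact_force: [-1.4, 1.8, -0.0]
width: 0.0116
gripper_force: 35.0
```

>>> jog_arm(plan=[[[0,0,0,0,0,0.005,1],[0,0,0,0,0,0,1],[0,0,0,0,0,0.005,1],[0,0,0,0,0,0,1],[0,0,0,0,0,0,1]]])

```text
time: 9.1
tcp_pos: [0.4809, -0.0949, 0.0881]
tool_rot: [[-0.371, 0.929, -0.001], [0.929, 0.371, 0.0], [0.0, -0.001, -1.0]]
contact_force: [-4.7, 2.6, 1.8]
width: 0.0118
gripper_force: 35.0
```

The clip is already below the plain-shaft touch height, so it is in the groove. The side force points outward along the shaft and towards −y of the tool, so I ease off in those directions.

>>> jog_arm(plan=[[[0,0,0,0.003,-0.002,0,1],[0,0,0,0.002,-0.001,0,1],[0,0,0,0,0,0,1],[0,0,0,0,0,0,1],[0,0,0,0,0,0,1]]])

```text
time: 9.72
tcp_pos: [0.4805, -0.0947, 0.0881]
tool_rot: [[-0.371, 0.929, 0.001], [0.929, 0.371, -0.001], [-0.001, 0.0, -1.0]]
contact_force: [-1.4, -0.2, 2.8]
width: 0.0116
gripper_force: 35.0
```

>>> jog_arm(plan=[[[0,0,0,0,-0.001,0.005,1],[0,0,0,0,0,0,1],[0,0,0,0,0,0.003,1],[0,0,0,0,0,0,1],[0,0,0,0,0,0,1]]])

```text
time: 10.35
tcp_pos: [0.4806, -0.0946, 0.0873]
tool_rot: [[-0.371, 0.929, 0.002], [0.929, 0.371, -0.001], [-0.001, 0.001, -1.0]]
contact_force: [-0.7, -0.7, 6.8]
width: 0.0119
gripper_force: 35.0
```

>>> jog_arm(plan=[[[0,0,0,0,0,0.004,1],[0,0,0,0,0,0,1],[0,0,0,0,0,0.003,1],[0,0,0,0,0,0,1],[0,0,0,0,0,0,1]]])

```text
time: 10.98
tcp_pos: [0.4806, -0.0946, 0.0863]
tool_rot: [[-0.371, 0.929, 0.002], [0.929, 0.371, -0.001], [-0.001, 0.001, -1.0]]
contact_force: [-2.7, -0.3, 8.7]
width: 0.0116
gripper_force: 35.0
```

>>> jog_arm(plan=[[[0,0,0,0,-0.002,0.004,1],[0,0,0,0,0,0,1],[0,0,0,0,0,0.004,1],[0,0,0,0,0,0,1],[0,0,0,0,0,0,1]]])

```text
time: 11.6
tcp_pos: [0.4805, -0.0948, 0.0847]
tool_rot: [[-0.371, 0.929, 0.002], [0.929, 0.371, -0.001], [-0.002, 0.002, -1.0]]
contact_force: [-1.2, -1.3, 7.3]
width: 0.0115
gripper_force: 35.0
```

>>> jog_arm(plan=[[[0,0,0,0,0,0.005,1],[0,0,0,0,0,0,1],[0,0,0,0,0,0.005,1],[0,0,0,0,0,0,1],[0,0,0,0,0,0,1]]])

```text
time: 12.22
tcp_pos: [0.4797, -0.0941, 0.0802]
tool_rot: [[-0.371, 0.929, -0.001], [0.929, 0.371, 0.001], [0.001, -0.0, -1.0]]
contact_force: [2.1, 0.1, -4.3]
width: 0.0119
gripper_force: 35.0
```

It has snapped and is now pulling downward. I follow it down.

>>> jog_arm(plan=[[[0,0,0,0,0.002,0.005,1],[0,0,0,0,0,0.005,1],[0,0,0,0,0,0.003,1],[0,0,0,0,0,0,1],[0,0,0,0,0,0,1]]])

```text
time: 12.85
tcp_pos: [0.4797, -0.0942, 0.078]
tool_rot: [[-0.371, 0.929, -0.001], [0.929, 0.371, 0.0], [0.001, -0.001, -1.0]]
contact_force: [1.7, 1.4, -9.4]
width: 0.0117
gripper_force: 35.0
```

>>> jog_arm(plan=[[[0,0,0,0,0,0.005,1],[0,0,0,0,0,0.003,1],[0,0,0,0,0,0,1],[0,0,0,0,0,0,1],[0,0,0,0,0,0,1]]])

```text
time: 13.48
tcp_pos: [0.4801, -0.0945, 0.0772]
tool_rot: [[-0.371, 0.929, -0.0], [0.929, 0.371, -0.0], [-0.0, -0.0, -1.0]]
contact_force: [0.6, -0.5, -5.5]
width: 0.0115
gripper_force: 35.0
```

>>> jog_arm(plan=[[[0,0,0,0,0,0.005,1],[0,0,0,0,0,0.003,1],[0,0,0,0,0,0,1],[0,0,0,0,0,0,1],[0,0,0,0,0,0,1]]])

```text
time: 14.1
tcp_pos: [0.4802, -0.0944, 0.0759]
tool_rot: [[-0.371, 0.929, 0.0], [0.929, 0.371, -0.0], [-0.0, 0.0, -1.0]]
contact_force: [-1.1, 0.0, -1.8]
width: 0.0116
gripper_force: 35.0
```

>>> jog_arm(plan=[[[0,0,0,0,0,0.004,1],[0,0,0,0,0,0.003,1],[0,0,0,0,0,0,1],[0,0,0,0,0,0,1],[0,0,0,0,0,0,1]]])

```text
time: 14.72
tcp_pos: [0.4806, -0.0946, 0.0756]
tool_rot: [[-0.371, 0.929, 0.002], [0.929, 0.371, -0.001], [-0.001, 0.001, -1.0]]
contact_force: [-2.5, -0.3, 4.9]
width: 0.0119
gripper_force: 35.0
```

The clip has landed: TCP is at 75.6 mm, about 76 was expected, and the force is now upward. I ease off, open, check and retreat.

>>> jog_arm(plan=[[[0,0,0,0,0,-0.004,1],[0,0,0,0,0,0,1],[0,0,0,0,0,0,0.5],[0,0,0,0,0,0,0.5],[0,0,0,0,0,0,0.5]]])

```text
time: 15.35
tcp_pos: [0.48, -0.0942, 0.0745]
tool_rot: [[-0.371, 0.929, -0.001], [0.929, 0.371, 0.0], [0.0, -0.0, -1.0]]
contact_force: [-0.0, -0.0, 0.4]
width: 0.0381
gripper_force: 0.0
```

>>> jog_arm(plan=[[[0,0,0,0,0,-0.05,0.4],[0,0,0,0,0,-0.15,0.4],[0,0,0,0,0,-0.2,0.4],[0,0,0,0,0,-0.2,0.4],[0,0,0,0,0,-0.2,0.4]]])

```text
time: 15.98
tcp_pos: [0.48, -0.0943, 0.2371]
tool_rot: [[-0.371, 0.929, 0.001], [0.929, 0.371, -0.0], [-0.001, 0.001, -1.0]]
contact_force: [0.1, 0.3, -0.9]
width: 0.0529
gripper_force: 0.0
```

>>> jog_arm(plan=[[[0,0,0,-0.2,0,0,0.4],[0,0,0,-0.2,0,0,0.4],[0,0,0,-0.2,0,0,0.4],[0,0,0,-0.2,0,0,0.4],[0,0,0,0,0,0,0.4]]])

```text
time: 16.6
tcp_pos: [0.5395, -0.2449, 0.2342]
tool_rot: [[-0.368, 0.93, -0.001], [0.93, 0.368, 0.0], [0.001, -0.001, -1.0]]
contact_force: [0.4, 0.3, -0.6]
width: 0.0526
gripper_force: 0.0
```

```bash
python3 - <<'E'
from h import *
ims=[]
for n in("side","top"):
    im,dd=snap(n,n+"4");ims.append(im);Q=pts(n,dd).reshape(-1,3)
    B=Q[(np.hypot(Q[:,0]-.4806,Q[:,1]+.0946)<.02)&(Q[:,2]>.075)&(Q[:,2]<.14)];print(n,len(B),B.max(0),np.median(B,0))
f=lambda im,x,y:cv2.resize(im[y:y+90,x:x+60],(400,600),interpolation=cv2.INTER_CUBIC)
cv2.imwrite("pics/c5.png",np.hstack([f(ims[0],290,150),f(ims[1],260,200)]))
E
```

```text
side 82 [ 0.48904492 -0.08813753  0.10135465] [ 0.48123867 -0.09230329  0.08949816]
top 26 [ 0.48656514 -0.09119757  0.10148544] [ 0.48082602 -0.09641755  0.09831469]
```

View pics/c5.png

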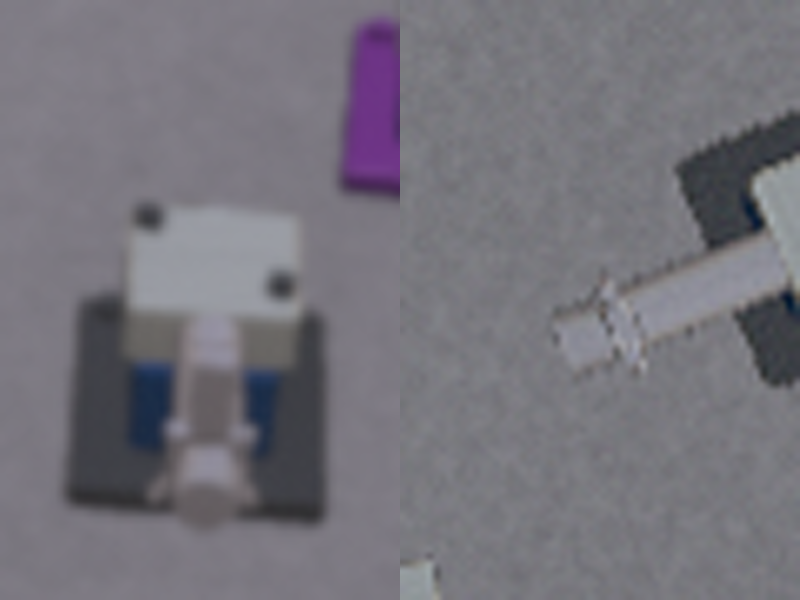

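In both views the clip sits upright in the groove, at about (322,214) in the side view and (294,248) in the top view. The tab top measures about 101 mm and 100 mm is expected when home. The gripper is clear, so I hand in.

```bash
python3 -c "
from h import *
print(env.hand_in())"
```

```text
the job is handed in; nothing more can be done
None
```

The larger clip is snapped into the shaft's groove and sits fully home with its tab up; I let go of it, moved the arm clear and handed the job in at about 17 s, with no press reading above about 9 N.

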